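Put the battery pack and the bit case away in the tool chest

ROBOT

A 7-joint arm with a two-finger parallel gripper is mounted at the origin on the work surface. World frame = base frame: x ahead of the robot, y to its left, z up, the work surface at z = 0. Lengths are in m, angles in rad, forces in N, time in s.
With the tool pointing down it reaches from about 0.4 to 0.875 m from the base axis. Payload 4.4 kg.
Tool frame: the origin (TCP) lies on the centre line of the jaws, within the pads' length; the fingertips stand 19 mm ahead of it and the grasp point (between the pads) is the TCP (ctrl.tip_reach is the z of the fingertips in the tool frame, in m); z points along the fingers, y is the line along which they close (so a half turn about z gives the same grasp; the last joint's range is limited). The gripper opens to 85 mm and grips with 20 to 120 N. Pads are 22 mm wide; open, the fingers measure 114 mm over their backs; the gripper's body (76 mm by 85 mm) begins 54 mm behind the grasp point. The pads swing forward as they close: fully open they stand 13 mm farther back than shut.
Start: joints at [-1.263, 0.628, 0.038, 1.517, -0.027, 0.996, -0.02], TCP at [0.237, 0.605, 0.25] pointing down, gripper open.
Joint ranges: [-3.06, 3.06], [-0.37, 2.12], [-1.25, 1.32], [0.18, 2.47], [-1.1, 4.24], [0.23, 1.98], [-2.94, 2.94]. Speed limits (rad/s): [2.57, 2.57, 3.14, 3.14, 3.14, 3.14, 3.14].

INTERFACE

Orientations are given as a unit quaternion [w, x, y, z].
In Python, from rig import sensors, vision, ctrl, spotter gives the robot as it stands.
- The arm moves only by the shell command python3 -m pendant 'ROWS' [FORCE]. ROWS is text: rows parted by semicolons, each of 7 numbers parted by spaces: the turn, a rotation vector about the tool's x, y, z in units of 1.5 rad (1.0 is 1.5 rad), then the shift along the tool's x, y, z in units of 0.1 m (1.0 is 0.1 m), then the opening, from -1 (shut) to 1 (fully open). A call has 1 to 12 rows; each row shifts and turns the commanded pose from where the row before left it, along the tool's axes as they then stand; what a row does not reach is not made up. A row lasts 1/8 s, in which the tool goes at most 62.5 mm and 10.7 degrees, less where a joint would pass 70% of its speed; a pose out of reach is approached as far as the arm can. A call with a number of a shift or a turn outside -1 to 1 is refused whole. A call with a gripper value outside its range is refused whole. The fingers move at their own pace and stop on an object; FORCE is the grip in N (left out, the last holds). Time passes only in rows, so rows that do not move let the fingers close. It gives the time, the measured TCP pose, the force, the opening and the grip force at its end, in the units of the state.
- sensors.sense(): the state, without advancing time (a new reading comes with each control period).
- vision.snapshot(name): name is "side" or "top" or "wrist"; returns the picture (420x560x3 uint8, red, green, blue); there is no depth.
- vision.camera_model(name): a dict with "intrinsics" (3x3 intrinsics, pixels), "D" ([k1, k2, p1, p2, k3] as OpenCV has them; the pictures are not rectified), "view" (4x4, takes a point from world to camera coordinates). Camera axes: x right, y down, z forward; pixel columns grow to the right and rows downward; lengths in m; the calibration is good to about 2 mm. A picture is of the moment at which its call begins: read the wrist's pose just before it. camera_model takes no time and is no camera call; for the wrist camera it gives the pose at the moment of the call.
- ctrl.job_done(): hands the job in; it is judged then, once.
Trained networks look in the newest picture that a camera, given by its name, has taken for a name from the list of things; names that differ only in an ending like _2 or _b are one class to them, and where a whole thing is asked for, a point or a joint stands for the part that bears it (a point fixed in the world has none). Each returns a list of dicts, best first, with "p" (0 to 1); they miss things now and then, are a little off and sometimes report something else, mostly with a low value. They report only what shows in the picture. A call takes as long as a camera call.
- spotter.look_for(camera, query): "centre" ([column, row] in pixels, amid what is visible of it).
- spotter.cut_out(camera, query): "mask" (420x560 bool, what is visible of it) and "centre" ([column, row] in pixels, amid what is visible of it).
- spotter.spot_point(camera, query): "centre" ([column, row] in pixels: a listed point, or the origin of a listed thing).
The state is a dict: "clock": time; "joint_pos": joint angles; "qd": joint speeds; "joint_torque": joint torques, N m; "ee_pos": TCP position; "ee_rot": TCP orientation; "ft_force": force on the tool from outside, world axes, zero at the start; "wrist_torque": the same for the moment, N m; "width": finger opening in m; "grip_force": force on a finger pad.
Only numpy, scipy, OpenCV 4.12 (cv2) and the standard library are available. Lean on these libraries where they do the work, as an engineer would, in place of code of your own. Each camera call takes 0.05 s, during which the arm holds its last target. There are 200 camera calls.

TASK

Clear the bench: lay the loose battery pack in whichever open drawer of the tool chest already holds the other battery pack, and the loose drill-bit case in the drawer that holds the other bit case. Set each one down (do not drop it) flat on the drawer's floor, right way up, beside its fellow, then gently slide both drawers fully shut. Leave everything else on the bench where it stands.

Things in the scene. Friction and masses are not known exactly. Their poses are not given: they have to be found in the camera images.
- pack: the loose battery pack to put away: black with a green band, 80 (x) x 56 (y) x 44 (z) mm, 0.24 kg; the plain lower body is 36 mm high, above it a rail 60 x 36 mm. Origin: centre of its underside; z up. Grip it across its 56 mm sides. It starts upright on the bench at any yaw, among other things
- case: the loose drill-bit case to put away: orange plastic box 90 (x) x 48 (y) x 32 (z) mm, 0.18 kg. Origin: centre of its underside; z up. Grip it across its 48 mm sides. It starts upright on the bench at any yaw
- stored_pack: the other battery pack, same in size and look as the loose one, lying loose on the floor of one of the two open drawers (left or right, it varies), its length along the drawer, near the drawer's outer side wall. Origin and axes as for pack
- stored_case: the other bit case, same as the loose one, lying loose in the other drawer likewise. Origin and axes as for case
- chest_front (a point): middle of the top front edge of the red steel tool chest fixed on the bench, 280 (x) x 440 (y) x 200 (z) mm. Axes: x from its front to its back, y to its left, z up; the front faces the robot (-x), turned by up to 0.25 rad. Two small drawers side by side at its top slide out of the front; the wide one below is locked. On its top, discs and a carton (to 32 mm high) lie over 120 mm behind this edge
- left_drawer (a joint): opening in m of the drawer on the +y side of the chest: 0 = fully shut (a stop), 0.21 = fully out. It starts open by 0.16 to 0.195. It slides with about 2 N of friction and stays where it is left
- right_drawer (a joint): the same for the drawer on the -y side
- left_floor (a point): on the left drawer's inner floor, midway across, at the front panel's inner face; moves with the drawer. Axes as the chest's (x into the drawer, y to its left wall). The floor is 236 mm long (x from 0), 188 mm wide (y -94 to 94), 120 mm over the bench; side walls 5 mm thick rise 50 mm over it, the front panel 68 mm. Only x below the drawer's opening less 21 mm lies clear of the chest
- right_floor (a point): the same for the right drawer
- left_pull (a point): middle of the front edge of the left drawer's aluminium lip pull, 181 mm over the bench; the lip is 205 mm wide, 14 mm high and sticks out 16 mm from the top of the front panel; pushing it along the chest's +x shuts the drawer. 35 mm in front (-x) of left_floor. Axes as the chest's
- right_pull (a point): the same for the right drawer
- screw_jar: clear jar of screws with a red lid, 66 mm across, 88 mm high; loose bystander. Origin: centre of its underside
- tape_measure: yellow tape measure standing on its edge, 72 (x) x 40 (y) x 65 (z) mm, its steel end hook sticks out to 44 mm on +x; loose bystander. Origin: centre of its underside
- glue_bottle: white glue bottle, 58 mm across, 150 mm high; loose bystander. Origin: centre of its underside
- paint_can: paint can, 112 mm across, 120 mm high; loose bystander. Origin: centre of its underside
- g_clamp: blue G-clamp lying flat, 200 (x) x 125 (y) x 20 (z) mm; loose bystander. Origin: near the middle of its underside
- hammer: hammer lying flat, about 300 mm long; loose bystander, at the right. Origin: near its middle, on the underside

How it is judged:
By the outcome, as a careful person would: the job done as asked, in the order asked, and still so for the second after the job is handed in, with the robot touching nothing.
It also fails if it takes over 72 s, if anything falls off the work surface, if the arm or the gripper's body presses on something with over 40 N, if the wrist force passes 120 N, or if a joint passes its speed limit or range.

## Working session

There is one attempt and no reset: what is moved stays moved. The work goes in short steps, Python scripts to look and compute and a shell command to move; the robot and the scene stay as the last step left them, time stands still between calls to the robot, and variables do not carry over. Pictures are saved under pics/ and viewed, at most 10 in all, crops included, and the job is handed in when it is done.

```bash
ls; mkdir -p pics; cat > h.py <<'E'
import numpy as np, cv2
from rig import sensors, vision, ctrl, spotter
def shot(n,name=None):
    im=vision.snapshot(n)
    if name: cv2.imwrite('pics/'+name,cv2.cvtColor(im,cv2.COLOR_RGB2BGR))
    return im
def ray(cam,px):
    m=vision.camera_model(cam);K=np.array(m['intrinsics'],float);D=np.array(m['D'],float);V=np.array(m['view'])
    p=cv2.undistortPoints(np.array(px,float).reshape(-1,1,2),K,D).reshape(-1,2)
    d=np.c_[p,np.ones(len(p))]@V[:3,:3]
    return -V[:3,:3].T@V[:3,3], d
def atz(cam,px,z):
    o,d=ray(cam,px); return o+d*((z-o[2])/d[:,2])[:,None]
def proj(cam,P):
    m=vision.camera_model(cam);V=np.array(m['view'])
    r,_=cv2.Rodrigues(V[:3,:3])
    return cv2.projectPoints(np.array(P,float).reshape(-1,1,3),r,V[:3,3],np.array(m['intrinsics'],float),np.array(m['D'],float))[0].reshape(-1,2)
E
python3 - <<'E'
from h import *
np.set_printoptions(precision=3,suppress=True)
a=shot('top');b=shot('side')
cv2.imwrite('pics/a.png',cv2.cvtColor(a,cv2.COLOR_RGB2BGR));cv2.imwrite('pics/b.png',cv2.cvtColor(b,cv2.COLOR_RGB2BGR))
for c in ('top','side'):
    o,d=ray(c,[[280,210]]);print(c,o,d)
Z=dict(left_pull=.181,right_pull=.181,left_floor=.12,right_floor=.12,chest_front=.2)
for q in ['pack','case','stored_pack','stored_case','chest_front','left_floor','right_floor','left_pull','right_pull','screw_jar','tape_measure','glue_bottle','paint_can','g_clamp','hammer']:
    for r in spotter.spot_point('top',q)[:2]:
        if r['p']>.2: print(q,round(r['p'],2),np.round(r['centre']),atz('top',[r['centre']],Z.get(q,0))[0])
print(sensors.sense())
E
```

```text
pics
top [ 0.474 -0.077  1.251] [[ 0.064  0.026 -0.998]]
side [ 0.081 -0.851  0.889] [[ 0.408  0.661 -0.63 ]]
pack 0.71 [370. 196.] [ 0.605 -0.328  0.   ]
pack 0.64 [148. 198.] [0.583 0.378 0.   ]
case 0.57 [198. 195.] [0.597 0.22  0.   ]
case 0.48 [349. 241.] [ 0.463 -0.262  0.   ]
stored_pack 0.74 [362. 289.] [ 0.313 -0.304  0.   ]
stored_pack 0.56 [367. 197.] [ 0.602 -0.319  0.   ]
stored_case 0.82 [256. 189.] [0.619 0.034 0.   ]
chest_front 0.87 [316. 169.] [ 0.655 -0.143  0.2  ]
left_floor 0.87 [272. 226.] [ 0.5   -0.024  0.12 ]
right_floor 0.95 [349. 241.] [ 0.463 -0.244  0.12 ]
right_floor 0.23 [418. 259.] [ 0.417 -0.441  0.12 ]
left_pull 0.9 [272. 243.] [ 0.454 -0.028  0.181]
right_pull 0.69 [348. 253.] [ 0.432 -0.234  0.181]
screw_jar 0.66 [148. 241.] [0.445 0.373 0.   ]
tape_measure 0.58 [159. 284.] [0.313 0.332 0.   ]
tape_measure 0.25 [146. 242.] [0.441 0.378 0.   ]
glue_bottle 0.83 [196. 237.] [0.462 0.222 0.   ]
paint_can 0.77 [194. 148.] [0.747 0.237 0.   ]
g_clamp 0.74 [362. 287.] [ 0.319 -0.306  0.   ]
hammer 0.86 [418. 259.] [ 0.412 -0.48   0.   ]
{'clock': 0.85, 'joint_pos': array([-1.263,  0.628,  0.038,  1.517, -0.027,  0.996, -0.02 ]), 'qd': array([-0.001,  0.001, -0.   ,  0.   , -0.001, -0.001,  0.   ]), 'joint_torque': array([  0.   , -56.323,   1.226, -19.379,   0.011,   0.002,   0.   ]), 'ee_pos': array([0.237, 0.605, 0.25 ]), 'ee_rot': array([-0.   ,  0.186,  0.983,  0.   ]), 'ft_force': array([ 0.064,  0.248, -0.254]), 'wrist_torque': array([ 0.018, -0.003, -0.009]), 'grip_force': 0.0, 'width': 0.08551507226836082}
```

View pics/a.png

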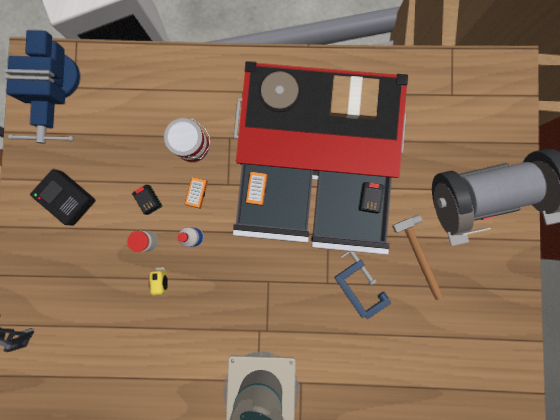

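View pics/b.png

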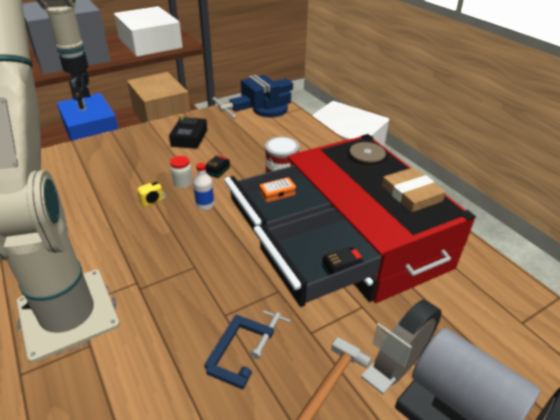

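Top view: the loose pack is at (147,199), with a charger at (62,196) as a look-alike. The loose case is at (196,192). The stored case is at (257,188) in the left drawer and the stored pack at (372,197) in the right one. The side view agrees.

```bash
python3 - <<'E'
from h import *
np.set_printoptions(precision=3,suppress=True)
print(ctrl.tip_reach)
a=shot('top')
def rect(msk,z):
    c=max(cv2.findContours(msk.astype('uint8'),0,1)[0],key=cv2.contourArea).reshape(-1,2)
    P=atz('top',c,z)[:,:2]
    (x,y),(w,h),ang=cv2.minAreaRect((P*1000).astype('float32'))
    if w<h: w,h,ang=h,w,ang+90
    return np.array([x,y,w,h,ang])
for q,z in [('pack',.022),('stored_pack',.142),('case',.03),('stored_case',.15),('glue_bottle',.1),('screw_jar',.08),('paint_can',.12)]:
    for r in spotter.cut_out('top',q)[:3]:
        if r['p']>.2: print(q,round(r['p'],2),np.round(r['centre']),rect(r['mask'],z))
hsv=cv2.cvtColor(a,cv2.COLOR_RGB2HSV)
red=((hsv[...,0]<6)|(hsv[...,0]>174))&(hsv[...,1]>150)&(hsv[...,2]>60)
# front edge of the red top: lowest red pixel per column
pts=[]
for u in range(245,398):
    v=np.where(red[120:200,u])[0]
    if len(v): pts.append([u,120+v[-1]])
P=atz('top',pts,.2)[:,:2]
for _ in range(3):
    k=np.polyfit(P[:,1],P[:,0],1);e=P[:,0]-np.polyval(k,P[:,1]);P=P[abs(e)<.006]
print('edge slope dx/dy',k,len(P))
g=(hsv[...,1]<50)&(hsv[...,2]>150)
for n,(u0,u1) in dict(l=(240,306),r=(318,384)).items():
    pts=[[u,225+np.where(g[225:260,u])[0][-1]] for u in range(u0,u1) if g[225:260,u].any()]
    P=atz('top',pts,.181)[:,:2]
    k=np.polyfit(P[:,1],P[:,0],1);print(n,k,P[0],P[-1])
E
```

```text
0.019
pack 0.7 [348. 218.] [ 552.172 -268.311  240.312  240.132  175.968]
pack 0.69 [149. 198.] [579.178 374.462  86.358  62.87   35.767]
stored_pack 0.77 [368. 196.] [ 586.928 -299.819   82.601   60.343  172.379]
case 0.6 [198. 193.] [600.416 219.58   95.473  56.296 166.654]
stored_case 0.59 [255. 188.] [605.907  21.313  94.811  53.899 174.93 ]
glue_bottle 0.97 [190. 239.] [464.275 213.029  73.205  55.304  91.399]
glue_bottle 0.24 [275. 203.] [569.789 -24.285 218.01  212.362  86.048]
screw_jar 0.89 [141. 239.] [448.857 359.896  92.229  62.072  91.354]
paint_can 0.58 [188. 138.] [741.957 231.175 141.193 107.689  39.047]
paint_can 0.54 [158. 284.] [337.577 294.968  76.11   51.096   2.794]
edge slope dx/dy [0.071 0.663] 133
l [0.072 0.468] [0.472 0.058] [ 0.461 -0.118]
r [0.069 0.453] [ 0.445 -0.153] [ 0.434 -0.327]
```

```bash
cat >> h.py <<'E'
from scipy.spatial.transform import Rotation as R
np.set_printoptions(precision=3,suppress=True)
def plan(pos,ydeg):
    """turn (about tool z, units) first, then shift (tool axes after the turn, units)"""
    s=sensors.sense();q=s['ee_rot'];M=R.from_quat([q[1],q[2],q[3],q[0]]).as_matrix()
    cur=np.degrees(np.arctan2(M[1,1],M[0,1]))
    d=(ydeg-cur+90)%180-90
    th=np.radians(cur+d); y=np.array([np.cos(th),np.sin(th),0]);z=np.array([0,0,-1.]);x=np.cross(y,z)
    T=np.c_[x,y,z]; rv=R.from_matrix(M.T@T).as_rotvec()/1.5
    print('cur',s['ee_pos'],round(cur,1),'turn',rv,'shift',T.T@(np.array(pos)-s['ee_pos'])*10,'j7',s['joint_pos'][6],'t',s['clock'],'w',s['width'],'F',s['ft_force'],'g',s['grip_force'])
E
python3 -c "
from h import *
plan([.579,.374,.25],125.8)"
```

```text
cur [0.237 0.605 0.25 ] 68.6 turn [ 0.     0.    -0.666] shift [-1.419 -3.873  0.003] j7 -0.020017532656482324 t 1.25 w 0.08533964835011394 F [-0.407  0.449  0.775] g 0.0
```

```bash
python3 -m pendant '0 0 -.111 0 0 0 1;0 0 -.111 0 0 0 1;0 0 -.111 0 0 0 1;0 0 -.111 0 0 0 1;0 0 -.111 0 0 0 1;0 0 -.111 0 0 0 1;0 0 0 -.18 -.48 0 1;0 0 0 -.18 -.48 0 1;0 0 0 -.18 -.48 0 1;0 0 0 -.18 -.48 0 1;0 0 0 -.18 -.48 0 1;0 0 0 -.18 -.48 0 1' && python3 -m pendant '0 0 0 -.18 -.48 0 1;0 0 0 -.16 -.5 0 1;0 0 0 0 0 0 1'
python3 - <<'E'
from h import *
plan([.579,.374,.25],125.8)
shot('wrist','w1.png')
for q,z in (('pack',.036),):
  for r in spotter.spot_point('wrist',q): print(q,r['p'],r['centre'],atz('wrist',[r['centre']],0))
  for r in spotter.cut_out('wrist',q):
    c=max(cv2.findContours(r['mask'].astype('uint8'),0,1)[0],key=cv2.contourArea).reshape(-1,2)
    for z in (.0,.036):
        print(r['p'],r['centre'],z,cv2.minAreaRect((atz('wrist',c,z)[:,:2]*1000).astype('float32')))
E
```

```text
clock: 2.75
ee_pos: [0.4949, 0.4337, 0.2504]
ee_rot: [0.0, -0.307, 0.952, 0.0]
ft_force: [-0.2, 0.3, -0.1]
width: 0.0856
grip_force: 0.0
clock: 3.12
ee_pos: [0.5835, 0.3693, 0.2497]
ee_rot: [0.001, -0.303, 0.953, -0.002]
ft_force: [-0.7, 0.2, 0.5]
width: 0.0856
grip_force: 0.0
cur [0.583 0.369 0.25 ] 125.3 turn [-0.003  0.    -0.006] shift [ 0.009  0.065 -0.003] j7 1.4464803413044773 t 3.125 w 0.08556780136547856 F [-0.669  0.195  0.496] g 0.0
pack 0.58 [284.2, 179.8] [[0.572 0.381 0.   ]]
0.73 [282.3, 182.2] 0.0 ((575.2931518554688, 386.2398681640625), (91.13516998291016, 61.8085823059082), 34.73101043701172)
0.73 [282.3, 182.2] 0.036 ((569.4473266601562, 380.83587646484375), (82.35295867919922, 55.85238265991211), 34.7309455871582)
```

View pics/w1.png

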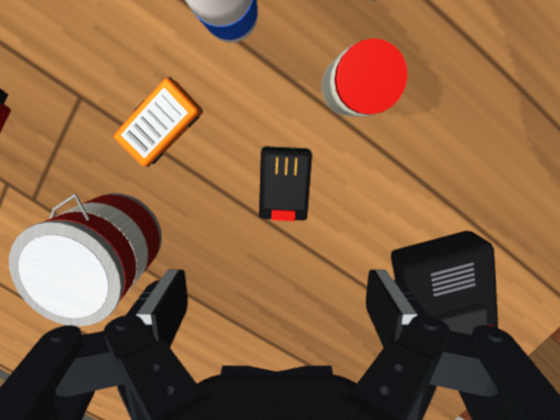

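The loose pack is at (285,184) in the wrist view, clear on both sides. Its rectangle measures 82 x 56 mm at z=0.036, which matches the given size, so the centre is (0.570, 0.381) at 34.7°.

```bash
python3 -c "
from h import *
plan([.570,.381,.024],124.7)"
```

```text
cur [0.578 0.376 0.25 ] 125.9 turn [ 0.001 -0.     0.013] shift [0.034 0.084 2.262] j7 1.4458255129876312 t 3.275 w 0.08522896258977061 F [-0.419  0.376 -0.828] g 0.0
```

```bash
python3 -m pendant '0 0 .013 .034 .084 .3 1;0 0 0 0 0 .5 1;0 0 0 0 0 .5 1;0 0 0 0 0 .4 1;0 0 0 0 0 .3 1;0 0 0 0 0 .16 1;0 0 0 0 0 .1 1;0 0 0 0 0 0 1;0 0 0 0 0 0 -.2;0 0 0 0 0 0 -1;0 0 0 0 0 0 -1;0 0 0 0 0 0 -1' 40
python3 -c "
from h import *
plan([.570,.381,.024],124.7)"
```

```text
clock: 4.78
ee_pos: [0.5724, 0.3798, 0.026]
ee_rot: [0.001, -0.298, 0.955, -0.0]
ft_force: [0.7, -2.1, 6.2]
width: 0.0554
grip_force: 44.5
cur [0.572 0.38  0.026] 124.7 turn [-0.001  0.002 -0.001] shift [0.012 0.023 0.02 ] j7 1.3592124477802991 t 4.775 w 0.055425790021342354 F [ 0.728 -2.137  6.224] g 44.52049434185028
```

```bash
python3 -m pendant '0 0 0 0 0 -.2 -1;0 0 0 0 0 -.5 -1;0 0 0 0 0 -.5 -1;0 0 0 0 0 -.5 -1;0 0 0 0 0 -.5 -1;0 0 0 0 0 -.5 -1;0 0 .113 0 0 0 -1;0 0 .113 0 0 0 -1;0 0 .113 0 0 0 -1;0 0 .113 0 0 0 -1;0 0 0 0 0 0 -1'
python3 -c "
from h import *
plan([.574,-.212,.30],85.9)"
```

```text
clock: 6.15
ee_pos: [0.5699, 0.3806, 0.2951]
ee_rot: [-0.0, 0.035, 0.999, 0.0]
ft_force: [-0.2, -0.4, -1.4]
width: 0.0554
grip_force: 43.6
cur [0.57  0.381 0.295] 86.0 turn [ 0.    -0.     0.001] shift [-0.465 -5.908 -0.049] j7 0.8409859759164082 t 6.15 w 0.05539274947359362 F [-0.218 -0.414 -1.412] g 43.59407901763916
```

```bash
python3 -m pendant '0 0 0 -.02 -.3 0 -1;0 0 0 -.04 -.5 0 -1;0 0 0 -.04 -.5 0 -1;0 0 0 -.04 -.5 0 -1;0 0 0 -.04 -.5 0 -1;0 0 0 -.04 -.5 0 -1;0 0 0 -.04 -.5 0 -1;0 0 0 -.04 -.5 0 -1;0 0 0 -.04 -.5 0 -1;0 0 0 -.04 -.5 0 -1;0 0 0 -.04 -.5 0 -1;0 0 0 -.04 -.5 0 -1' && python3 -m pendant '0 0 0 0 -.1 0 -1;0 0 0 0 0 0 -1;0 0 0 0 0 0 -1'
python3 - <<'E'
from h import *
im=shot('wrist','w2.png')
plan([.574,-.212,.18],85.9)
for q,z in (('stored_pack',.12),('right_floor',.12),('right_pull',.181),('chest_front',.2)):
  for r in spotter.spot_point('wrist',q)[:2]: print(q,r['p'],r['centre'],atz('wrist',[r['centre']],z))
for r in spotter.cut_out('wrist','stored_pack')[:2]:
    c=max(cv2.findContours(r['mask'].astype('uint8'),0,1)[0],key=cv2.contourArea).reshape(-1,2)
    print(r['p'],r['centre'],cv2.minAreaRect((atz('wrist',c,.156)[:,:2]*1000).astype('float32')))
E
```

```text
clock: 7.65
ee_pos: [0.5746, -0.2028, 0.295]
ee_rot: [0.0, 0.034, 0.999, 0.0]
ft_force: [0.5, -0.7, -1.1]
width: 0.0552
grip_force: 43.6
clock: 8.02
ee_pos: [0.5744, -0.2092, 0.2944]
ee_rot: [0.0, 0.034, 0.999, 0.001]
ft_force: [-0.3, 0.6, -1.4]
width: 0.0553
grip_force: 43.6
cur [ 0.574 -0.209  0.294] 86.1 turn [0.001 0.    0.002] shift [ 0.002 -0.028  1.144] j7 1.7981536775754394 t 8.075 w 0.05493865285300539 F [ 0.094  0.485 -1.623] g 43.609952330589294
stored_pack 0.8 [184.8, 215.6] [[ 0.588 -0.303  0.12 ]]
right_floor 0.8 [232.2, 87.9] [[ 0.471 -0.243  0.12 ]]
right_pull 0.76 [222.9, 29.5] [[ 0.438 -0.238  0.181]]
0.78 [176.2, 221.3] ((584.6990356445312, -300.8841552734375), (61.541805267333984, 87.51766204833984), 81.28770446777344)
```

View pics/w2.png

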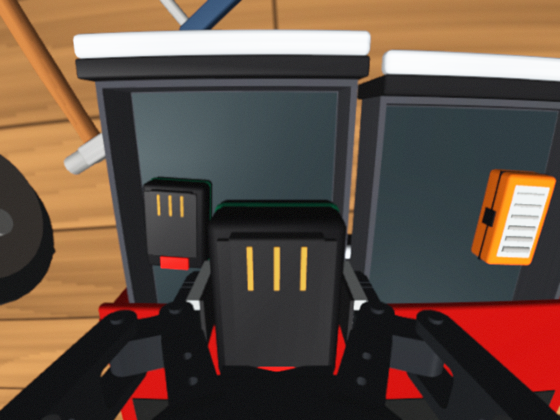

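The wrist view looks back from the chest. The stored pack is at (177,222) in the right drawer, and the free floor beside it runs to the inner wall at about column 337.

```bash
python3 - <<'E'
from h import *
P=atz('wrist',[[132,92],[337,92],[209,185]],.12);print(P)
print(atz('wrist',[[211,185]],.156))
F=P[:2].mean(0);print(F)
plan([.573,-.215,.147],85.9)
E
```

```text
[[ 0.466 -0.335  0.12 ]
 [ 0.481 -0.15   0.12 ]
 [ 0.558 -0.276  0.12 ]]
[[ 0.55  -0.266  0.156]]
[ 0.474 -0.243  0.12 ]
cur [ 0.574 -0.211  0.294] 85.9 turn [ 0. -0.  0.] shift [ 0.008 -0.042  1.474] j7 1.7978505220090506 t 8.325 w 0.05502763741031755 F [-0.483 -0.7   -0.779] g 43.6093407869339
```

```bash
python3 -m pendant '0 0 0 0 0 .3 -1;0 0 0 0 0 .4 -1;0 0 0 0 0 .3 -1;0 0 0 0 0 .2 -1;0 0 0 0 0 .12 -1;0 0 0 0 0 .08 -1;0 0 0 0 0 0 -1;0 0 0 0 0 0 -1'
python3 -c "
from h import *
plan([.574,-.212,.146],85.9)"
```

```text
clock: 9.32
ee_pos: [0.5745, -0.2119, 0.1551]
ee_rot: [0.001, 0.036, 0.999, -0.0]
ft_force: [0.5, -0.7, -1.2]
width: 0.0554
grip_force: 43.6
cur [ 0.574 -0.212  0.155] 85.9 turn [-0.     0.001 -0.   ] shift [ 0.005 -0.002  0.091] j7 1.7912720553453267 t 9.325 w 0.055420274892511494 F [ 0.476 -0.655 -1.179] g 43.609721660614014
```

```bash
python3 -m pendant '0 0 0 0 0 .03 -1;0 0 0 0 0 .03 -1;0 0 0 0 0 .02 -1;0 0 0 0 0 0 -1'; python3 -m pendant '0 0 0 0 0 .01 -1;0 0 0 0 0 .01 -1;0 0 0 0 0 0 -1'
```

```text
clock: 9.82
ee_pos: [0.574, -0.2117, 0.1462]
ee_rot: [-0.0, 0.036, 0.999, 0.0]
ft_force: [0.4, -0.2, -2.4]
width: 0.0552
grip_force: 43.6
clock: 10.2
ee_pos: [0.5751, -0.2118, 0.146]
ee_rot: [0.001, 0.036, 0.999, -0.0]
ft_force: [-1.5, 2.1, 9.1]
width: 0.0559
grip_force: 44.7
```

```bash
python3 -m pendant '0 0 0 0 0 0 .4;0 0 0 0 0 0 .5;0 0 0 0 0 0 .5;0 0 0 0 0 0 .5' && python3 -m pendant '0 0 0 0 0 -.1 .5;0 0 0 0 0 -.2 .5;0 0 0 0 0 -.4 .5;0 0 0 0 0 -.5 .5;0 0 0 0 0 -.5 .5;0 0 0 0 0 0 .5'
python3 - <<'E'
from h import *
shot('wrist','w3.png')
plan([.60,.219,.30],76.7)
E
```

```text
clock: 10.7
ee_pos: [0.5739, -0.2117, 0.1441]
ee_rot: [-0.0, 0.036, 0.999, 0.0]
ft_force: [0.4, 0.6, -0.0]
width: 0.0646
grip_force: 0.0
clock: 11.45
ee_pos: [0.5763, -0.2126, 0.3197]
ee_rot: [0.005, 0.036, 0.999, -0.001]
ft_force: [0.8, -0.2, -0.5]
width: 0.0641
grip_force: 0.0
cur [ 0.575 -0.212  0.317] 85.9 turn [-0.001  0.003  0.107] shift [0.747 4.253 0.169] j7 1.798511062996675 t 11.5 w 0.06404637722327217 F [-0.514  0.456 -1.116] g 0.0
```

View pics/w3.png

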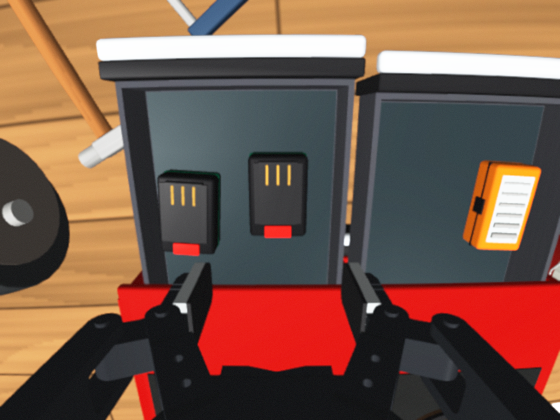

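The pack at (278,195) lies flat and upright beside the stored one at (188,213), and both are clear of the walls. Next is the case.

```bash
python3 -m pendant '0 0 .107 0 0 0 1;0 0 0 .05 .3 0 1;0 0 0 .09 .5 0 1;0 0 0 .09 .5 0 1;0 0 0 .09 .5 0 1;0 0 0 .09 .5 0 1;0 0 0 .09 .5 0 1;0 0 0 .09 .5 0.1 1;0 0 0 .09 .5 .1 1;0 0 0 .06 .4 .1 1;0 0 0 0 0.05 .2 1;0 0 0 0 0 .2 1' && python3 -m pendant '0 0 0 0 0 0 1'
python3 - <<'E'
from h import *
im=shot('wrist','w4.png')
for r in spotter.cut_out('wrist','case')[:2]:
    c=max(cv2.findContours(r['mask'].astype('uint8'),0,1)[0],key=cv2.contourArea).reshape(-1,2)
    print(r['p'],r['centre'],[cv2.minAreaRect((atz('wrist',c,z)[:,:2]*1000).astype('float32')) for z in (0,.032)])
for r in spotter.spot_point('wrist','case')[:2]: print(r['p'],r['centre'],atz('wrist',[r['centre']],0))
plan([.60,.219,.022],76.7)
E
```

```text
clock: 13.0
ee_pos: [0.5988, 0.2199, 0.2421]
ee_rot: [-0.001, 0.115, 0.993, -0.001]
ft_force: [-0.6, -1.0, 0.4]
width: 0.0856
grip_force: 0.0
clock: 13.12
ee_pos: [0.5981, 0.2183, 0.2415]
ee_rot: [-0.003, 0.116, 0.993, -0.002]
ft_force: [0.2, 0.1, 0.4]
width: 0.0855
grip_force: 0.0
0.88 [278.2, 189.3] [((613.0060424804688, 221.2632293701172), (55.16489791870117, 100.66372680664062), 77.17705535888672), ((605.2815551757812, 222.56048583984375), (50.36079025268555, 91.89729309082031), 77.17707824707031)]
0.78 [275.6, 185.5] [[0.604 0.216 0.   ]]
0.54 [390.1, 13.8] [[0.451 0.377 0.   ]]
cur [0.6   0.219 0.245] 76.6 turn [ 0.     0.    -0.001] shift [0.003 0.002 2.226] j7 0.9311731421634809 t 13.275 w 0.08509445733899099 F [-0.19   0.104  0.404] g 0.0
```

View pics/w4.png

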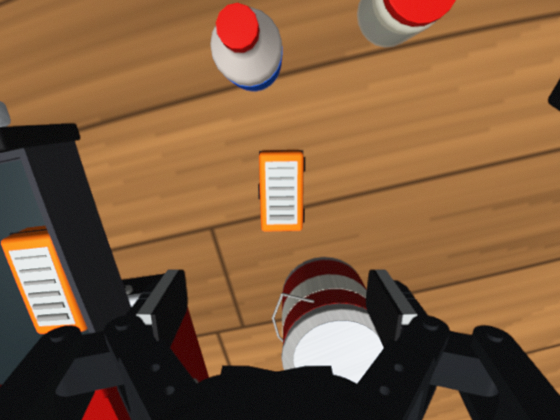

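The case is at (281,190) in the wrist view and measures 92 x 50 mm at its top height, a good fit. The bottle is at (247,50), and the can at (335,300) lies more than 30 mm clear of the gripper body.

```bash
python3 -c "
from h import *
print(atz('wrist',[[275,315],[322,260]],.1),atz('wrist',[[322,260]],.0))
plan([.604,.221,.022],77.2)"
```

```text
[[0.712 0.19  0.1  ]
 [0.663 0.248 0.1  ]] [[0.715 0.252 0.   ]]
cur [0.6   0.219 0.245] 76.6 turn [ 0.     0.    -0.007] shift [-0.032  0.031  2.226] j7 0.9311731421634809 t 13.275 w 0.08509445733899099 F [-0.19   0.104  0.404] g 0.0
```

```bash
python3 -m pendant '0 0 -.007 -.032 .031 .3 1;0 0 0 0 0 .5 1;0 0 0 0 0 .5 1;0 0 0 0 0 .4 1;0 0 0 0 0 .3 1;0 0 0 0 0 .14 1;0 0 0 0 0 .08 1;0 0 0 0 0 0 1;0 0 0 0 0 0 -.2;0 0 0 0 0 0 -1;0 0 0 0 0 0 -1;0 0 0 0 0 0 -1' 40
python3 -c "
from h import *
plan([.604,.221,.022],77.2)"
```

```text
clock: 14.78
ee_pos: [0.6045, 0.2215, 0.0233]
ee_rot: [0.001, 0.111, 0.994, 0.0]
ft_force: [-1.2, -1.5, 5.6]
width: 0.0473
grip_force: 43.2
cur [0.604 0.221 0.023] 77.3 turn [0.001 0.001 0.001] shift [ 0.003 -0.006  0.013] j7 0.9268277555036317 t 14.775 w 0.04729265553268999 F [-1.23  -1.483  5.581] g 43.15985977649689
```

```bash
python3 -m pendant '0 0 0 0 0 -.2 -1;0 0 0 0 0 -.5 -1;0 0 0 0 0 -.5 -1;0 0 0 0 0 -.5 -1;0 0 0 0 0 -.5 -1;0 0 0 0 0 -.5 -1;0 0 -.1 0 0 0 -1;0 0 0 0 0 0 -1'
python3 -c "
from h import *
plan([.5885,-.064,.295],85.9)"
```

```text
clock: 15.78
ee_pos: [0.6034, 0.2209, 0.2934]
ee_rot: [0.0, 0.037, 0.999, 0.0]
ft_force: [-0.8, 0.2, -1.6]
width: 0.0472
grip_force: 42.3
cur [0.603 0.221 0.293] 85.8 turn [ 0.     0.    -0.001] shift [-0.055 -2.853 -0.016] j7 1.0683599108653123 t 15.775 w 0.04719261685728028 F [-0.822  0.216 -1.608] g 42.25473761558533
```

```bash
python3 -m pendant '0 0 0 -.01 -.3 0 -1;0 0 0 -.01 -.5 0 -1;0 0 0 -.01 -.5 0 -1;0 0 0 -.01 -.5 0 -1;0 0 0 -.01 -.5 0 -1;0 0 0 0 -.4 0 -1;0 0 0 0 -.15 0 -1;0 0 0 0 0 0 -1;0 0 0 0 0 0 -1'
python3 - <<'E'
from h import *
im=shot('wrist','w5.png')
for q,z in (('left_floor',.12),('left_pull',.181)):
  for r in spotter.spot_point('wrist',q)[:2]: print(q,r['p'],r['centre'],atz('wrist',[r['centre']],z))
for r in spotter.cut_out('wrist','stored_case')[:2]:
    c=max(cv2.findContours(r['mask'].astype('uint8'),0,1)[0],key=cv2.contourArea).reshape(-1,2)
    print(r['p'],r['centre'],cv2.minAreaRect((atz('wrist',c,.152)[:,:2]*1000).astype('float32')))
plan([.5885,-.064,.1435],85.9)
E
```

```text
clock: 16.9
ee_pos: [0.5883, -0.0609, 0.292]
ee_rot: [-0.0, 0.035, 0.999, 0.001]
ft_force: [-0.4, 0.1, -2.2]
width: 0.0474
grip_force: 42.2
left_floor 0.94 [308.9, 103.8] [[ 0.504 -0.026  0.12 ]]
left_pull 0.96 [316.8, 39.8] [[ 0.464 -0.025  0.181]]
0.62 [365.8, 211.8] ((603.2520141601562, 15.82105827331543), (53.92256164550781, 93.61772918701172), 83.29377746582031)
0.54 [76.0, 15.4] ((423.26153564453125, -206.6936492919922), (64.16056823730469, 21.816946029663086), 82.51834869384766)
cur [ 0.588 -0.062  0.292] 86.0 turn [ 0.    -0.     0.001] shift [-0.003 -0.022  1.488] j7 1.5332492516300276 t 17.1 w 0.047703528154949756 F [ 0.666  0.127 -1.079] g 42.223432660102844
```

View pics/w5.png

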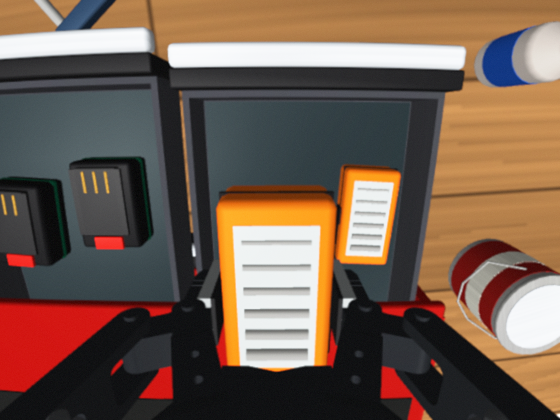

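The view is over the left drawer: the stored case at (369,215) sits on its outer side, and the floor to its right-hand (−y) side is free under the held case.

```bash
python3 -m pendant '0 0 0 0 -.03 .3 -1;0 0 0 0 0 .4 -1;0 0 0 0 0 .3 -1;0 0 0 0 0 .2 -1;0 0 0 0 0 .12 -1;0 0 0 0 0 .08 -1;0 0 0 0 0 .03 -1;0 0 0 0 0 0 -1;0 0 0 0 0 0 -1'
python3 -m pendant '0 0 0 0 0 .02 -1;0 0 0 0 0 .02 -1;0 0 0 0 0 0 -1;0 0 0 0 0 0 -1'
```

```text
clock: 18.23
ee_pos: [0.5884, -0.0665, 0.1499]
ee_rot: [0.001, 0.036, 0.999, -0.0]
ft_force: [0.2, -0.1, -1.9]
width: 0.0476
grip_force: 42.3
clock: 18.73
ee_pos: [0.588, -0.0664, 0.1453]
ee_rot: [-0.0, 0.036, 0.999, 0.0]
ft_force: [-0.8, -0.5, -1.8]
width: 0.0474
grip_force: 42.3
```

```bash
python3 -m pendant '0 0 0 0 0 .01 -1;0 0 0 0 0 .01 -1;0 0 0 0 0 0 -1';python3 -m pendant '0 0 0 0 0 .01 -1;0 0 0 0 0 0 -1'
```

```text
clock: 19.1
ee_pos: [0.588, -0.0664, 0.1434]
ee_rot: [0.0, 0.036, 0.999, -0.0]
ft_force: [-0.9, -0.9, -0.4]
width: 0.0472
grip_force: 42.3
clock: 19.35
ee_pos: [0.5886, -0.0665, 0.1433]
ee_rot: [0.001, 0.036, 0.999, 0.0]
ft_force: [-1.3, 0.2, 5.2]
width: 0.0471
grip_force: 43.0
```

```bash
python3 -m pendant '0 0 0 0 0 0 .25;0 0 0 0 0 0 .35;0 0 0 0 0 0 .35;0 0 0 0 0 0 .35;0 0 0 0 0 -.1 .35;0 0 0 0 0 -.2 .35;0 0 0 0 0 -.4 .35;0 0 0 0 0 -.5 .35;0 0 0 0 0 -.3 -1;0 0 0 0 0 0 -1'
python3 - <<'E'
from h import *
shot('wrist','w6.png')
ex=np.array([.9975,-.071,0])
for n,p in (('L',[.466,-.026,.19]),('R',[.438,-.239,.19])):
    plan(np.array(p)-.04*ex,85.9)
E
```

```text
clock: 20.6
ee_pos: [0.5896, -0.0666, 0.2958]
ee_rot: [0.003, 0.036, 0.999, -0.0]
ft_force: [0.4, 0.1, -0.6]
width: 0.0221
grip_force: 0.0
cur [ 0.588 -0.066  0.294] 85.9 turn [ 0.     0.002 -0.001] shift [1.65  0.316 1.038] j7 1.5386167310512378 t 20.65 w 0.014703444301392933 F [ 0.378 -1.147 -0.314] g 0.0
cur [ 0.588 -0.066  0.294] 85.9 turn [ 0.     0.002 -0.001] shift [ 1.777 -1.828  1.038] j7 1.5386167310512378 t 20.65 w 0.014703444301392933 F [ 0.378 -1.147 -0.314] g 0.0
```

View pics/w6.png

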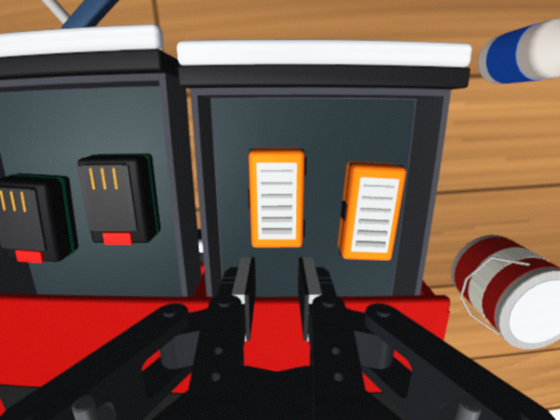

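The case at (277,198) lies flat next to the stored one at (372,212), both free of the walls. Now the left drawer gets pushed shut.

```bash
python3 -m pendant '0 0 0 .3 .06 0 -1;0 0 0 .5 .1 0 -1;0 0 0 .5 .1 0 -1;0 0 0 .35 .05 0 -1;0 0 0 0 0 0 -1;0 0 0 0 0 .3 -1;0 0 0 0 0 .4 -1;0 0 0 0 0 .3 -1;0 0 0 0 0 0 -1;0 0 0 0 0 0 -1'
python3 -c "
from h import *
plan([.426,-.023,.19],85.9)"
```

```text
clock: 21.9
ee_pos: [0.4265, -0.0237, 0.1927]
ee_rot: [0.0, 0.036, 0.999, 0.0]
ft_force: [0.6, -0.9, 0.5]
width: 0.0001
grip_force: 0.0
cur [ 0.427 -0.024  0.193] 85.8 turn [ 0.     0.    -0.001] shift [0.006 0.007 0.027] j7 1.4399092937095515 t 21.9 w 0.00010303873418842346 F [ 0.592 -0.927  0.527] g 0.0
```

```bash
python3 -m pendant '0 0 0 -.05 0 .04 -1;0 0 0 -.08 0 0 -1;0 0 0 -.06 0 0 -1;0 0 0 -.06 0 0 -1;0 0 0 -.06 0 0 -1;0 0 0 -.08 0 0 -1;0 0 0 -.1 0 0 -1;0 0 0 -.1 0 0 -1;0 0 0 -.1 0 0 -1'; python3 -m pendant '0 0 0 -.1 0 0 -1;0 0 0 -.1 0 0 -1;0 0 0 -.1 0 0 -1;0 0 0 -.1 0 0 -1;0 0 0 -.1 0 0 -1;0 0 0 -.1 0 0 -1;0 0 0 -.1 0 0 -1;0 0 0 -.08 0 0 -1;0 0 0 -.08 0 0 -1;0 0 0 -.06 0 0 -1'
```

```text
clock: 23.02
ee_pos: [0.4951, -0.0286, 0.1881]
ee_rot: [-0.0, 0.036, 0.999, 0.0]
ft_force: [-2.4, 1.1, -0.9]
width: 0.0002
grip_force: 1.2
clock: 24.28
ee_pos: [0.5869, -0.0353, 0.1884]
ee_rot: [0.0, 0.036, 0.999, 0.0]
ft_force: [-1.8, 0.7, -0.1]
width: 0.0003
grip_force: 1.1
```

```bash
python3 -m pendant '0 0 0 -.07 0 0 -1;0 0 0 -.07 0 0 -1;0 0 0 -.07 0 0 -1;0 0 0 -.06 0 0 -1;0 0 0 -.04 0 0 -1;0 0 0 -.03 0 0 -1;0 0 0 -.03 0 0 -1;0 0 0 -.03 0 0 -1'; python3 -m pendant '0 0 0 -.03 0 0 -1;0 0 0 -.03 0 0 -1;0 0 0 0 0 0 -1'
```

```text
clock: 25.28
ee_pos: [0.6263, -0.0381, 0.1884]
ee_rot: [0.0, 0.036, 0.999, 0.0]
ft_force: [-1.9, 1.5, 1.5]
width: 0.0001
grip_force: 1.1
clock: 25.65
ee_pos: [0.6329, -0.039, 0.1883]
ee_rot: [0.001, 0.036, 0.999, -0.0]
ft_force: [0.2, -0.2, 0.1]
width: 0.0002
grip_force: 0.0
```

```bash
python3 -m pendant '0 0 0 -.02 0 0 -1;0 0 0 -.02 0 0 -1'; python3 -m pendant '0 0 0 -.02 0 0 -1;0 0 0 -.02 0 0 -1';  python3 -m pendant '0 0 0 -.02 0 0 -1'
```

```text
clock: 25.9
ee_pos: [0.6355, -0.0393, 0.1882]
ee_rot: [-0.001, 0.036, 0.999, -0.0]
ft_force: [-6.0, -0.1, 5.4]
width: -0.0001
grip_force: 3.2
clock: 26.15
ee_pos: [0.6356, -0.0393, 0.1882]
ee_rot: [-0.005, 0.036, 0.999, -0.0]
ft_force: [-16.6, 0.5, 13.0]
width: -0.0
grip_force: 7.9
clock: 26.28
ee_pos: [0.6357, -0.0392, 0.1883]
ee_rot: [-0.007, 0.036, 0.999, -0.0]
ft_force: [-21.0, 1.2, 16.7]
width: 0.0002
grip_force: 10.3
```

The left drawer is at its stop: TCP x has stayed at 0.6356 while the force rose. Backing off.

```bash
python3 -m pendant '0 0 0 .1 0 0 -1;0 0 0 .3 0 0 -1;0 0 0 0 0 -.3 -1;0 0 0 0 0 -.5 -1;0 0 0 0 0 -.3 -1;0 0 0 0 0 0 -1'
python3 -c "
from h import *
plan([.398,-.236,.1875],85.9)"
```

```text
clock: 27.02
ee_pos: [0.6046, -0.0366, 0.3013]
ee_rot: [0.004, 0.036, 0.999, -0.0]
ft_force: [0.2, -0.2, -1.7]
width: 0.0001
grip_force: 0.0
cur [ 0.605 -0.037  0.301] 85.8 turn [ 0.     0.005 -0.001] shift [ 1.918 -2.136  1.138] j7 1.4829728954787178 t 27.025 w 9.264311886507073e-05 F [ 0.247 -0.156 -1.666] g 0.0
```

```bash
python3 -m pendant '0 0 0 .2 -.22 0 -1;0 0 0 .38 -.42 0 -1;0 0 0 .38 -.42 0 -1;0 0 0 .38 -.42 0 -1;0 0 0 .38 -.42 0 -1;0 0 0 .2 -.24 0 -1;0 0 0 0 0 0 -1;0 0 0 0 0 .3 -1;0 0 0 0 0 .5 -1;0 0 0 0 0 .3 -1;0 0 0 0 0 0 -1;0 0 0 0 0 0 -1'
python3 -c "
from h import *
plan([.398,-.236,.1875],85.9)"
```

```text
clock: 28.52
ee_pos: [0.3964, -0.2358, 0.1889]
ee_rot: [0.001, 0.036, 0.999, -0.0]
ft_force: [0.3, -0.3, 1.3]
width: -0.0004
grip_force: 0.0
cur [ 0.396 -0.236  0.189] 85.9 turn [-0.     0.001  0.   ] shift [-0.016 -0.001  0.014] j7 1.964796990233079 t 28.525 w -0.0004030318766055103 F [ 0.282 -0.325  1.278] g 0.0
```

```bash
python3 -m pendant '0 0 0 -.05 0 .01 -1;0 0 0 -.08 0 0 -1;0 0 0 -.06 0 0 -1;0 0 0 -.06 0 0 -1;0 0 0 -.06 0 0 -1;0 0 0 -.08 0 0 -1;0 0 0 -.1 0 0 -1;0 0 0 -.1 0 0 -1;0 0 0 -.1 0 0 -1'; python3 -m pendant '0 0 0 -.1 0 0 -1;0 0 0 -.1 0 0 -1;0 0 0 -.1 0 0 -1;0 0 0 -.1 0 0 -1;0 0 0 -.1 0 0 -1;0 0 0 -.1 0 0 -1;0 0 0 -.1 0 0 -1;0 0 0 -.1 0 0 -1;0 0 0 -.08 0 0 -1;0 0 0 -.08 0 0 -1;0 0 0 -.06 0 0 -1'
```

```text
clock: 29.65
ee_pos: [0.4646, -0.2408, 0.1871]
ee_rot: [-0.0, 0.036, 0.999, 0.0]
ft_force: [-1.9, 0.4, -0.0]
width: 0.0004
grip_force: 1.2
clock: 31.02
ee_pos: [0.5665, -0.2483, 0.1874]
ee_rot: [0.0, 0.036, 0.999, -0.0]
ft_force: [-2.6, 1.4, 0.5]
width: -0.0004
grip_force: 1.1
```

```bash
python3 -m pendant '0 0 0 -.07 0 0 -1;0 0 0 -.07 0 0 -1;0 0 0 -.07 0 0 -1;0 0 0 -.07 0 0 -1;0 0 0 -.05 0 0 -1;0 0 0 -.04 0 0 -1;0 0 0 -.03 0 0 -1;0 0 0 -.03 0 0 -1;0 0 0 -.03 0 0 -1'; python3 -m pendant '0 0 0 -.03 0 0 -1;0 0 0 -.02 0 0 -1'; python3 -m pendant '0 0 0 -.02 0 0 -1;0 0 0 -.02 0 0 -1'
```

```text
clock: 32.15
ee_pos: [0.6118, -0.2517, 0.1874]
ee_rot: [0.0, 0.036, 0.999, -0.0]
ft_force: [-2.0, 0.8, 0.6]
width: -0.0001
grip_force: 1.1
clock: 32.4
ee_pos: [0.6169, -0.2521, 0.1874]
ee_rot: [0.0, 0.036, 0.999, -0.0]
ft_force: [-1.3, 0.8, 1.9]
width: -0.0001
grip_force: 1.0
clock: 32.65
ee_pos: [0.6207, -0.2524, 0.1873]
ee_rot: [-0.0, 0.036, 0.999, -0.0]
ft_force: [-4.9, 0.3, 3.9]
width: -0.0001
grip_force: 3.5
```

```bash
python3 -m pendant '0 0 0 -.02 0 0 -1;0 0 0 -.02 0 0 -1;0 0 0 -.01 0 0 -1'; python3 -m pendant '0 0 0 .1 0 0 -1;0 0 0 .3 0 0 -1;0 0 0 .3 0 0 -1;0 0 0 0 0 -.3 -1;0 0 0 0 0 -.5 -1;0 0 0 0 0 -.3 -1;0 0 0 0 0 0 -1;0 0 0 0 0 0 -1'
python3 - <<'E'
from h import *
a=shot('top','c.png');b=shot('side')
cv2.imwrite('pics/d.png',cv2.cvtColor(np.hstack([cv2.resize(a,(400,300)),cv2.resize(b,(400,300))]),cv2.COLOR_RGB2BGR))
E
```

```text
clock: 33.02
ee_pos: [0.6208, -0.2524, 0.1873]
ee_rot: [-0.005, 0.037, 0.999, 0.001]
ft_force: [-14.6, 3.8, 11.7]
width: -0.0004
grip_force: 7.8
clock: 34.02
ee_pos: [0.5557, -0.2477, 0.2966]
ee_rot: [-0.0, 0.036, 0.999, -0.0]
ft_force: [0.2, 0.2, -0.6]
width: -0.0001
grip_force: 0.0
```

View pics/d.png

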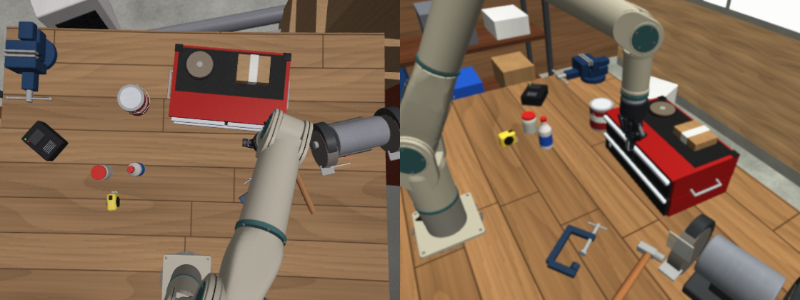

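Both drawers are shut: the lips are in line at about (220,125) in the top half and (640,170) in the side half. The bystanders haven't moved, and the arm is clear.

```bash
python3 -c "
from rig import ctrl
print(ctrl.job_done())"
```

```text
the job is handed in; nothing more can be done
None
```

I laid the battery pack in the right drawer and the bit case in the left, each flat beside its match, pushed both drawers shut to their stops, and handed the job in at about 34 s.

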